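# Stack the violin set-up kit and put its pliers in the foam

## Task

Make up the violin set-up kit on its low wooden base: set the blue tray into the base first, then the yellow tray on the blue one and the grey foam-lined tray on the yellow one, each nested fully home, and last press the orange-handled pliers down into the cut-out in the foam that matches their shape. Keep the trays level so that nothing spills, and leave the red tray, the rosin and the glue bottle where they are.

Things in the scene. Friction and masses are not known exactly. Their poses are not given: they have to be found in the camera images.
- dock: the kit's base: low frame of light wood with a dark recessed floor, 150 x 82 mm, 10 mm high, fixed. Recess 122 x 54 mm, 6 mm deep. Origin at the centre of its underside, x along the 150 mm. A tray's foot drops into the recess with 4 mm spare on each side; its body then rests on the frame (tray origin 5 mm above the base's origin)
- tray_blue: blue stacking tray, four dark tuning pegs fixed in it below the rim, 160 g, 130 x 62 mm, 31 mm high, origin at the centre of its underside, x along the 130 mm. Lowest 5 mm: foot 114 x 46 mm; above it a straight-sided body 26 mm high, walls 4 mm (opening 122 x 54 mm). Grip across the 62 mm; either way round nests. Nested, a tray's body rests on the rim below: origins 26 mm apart
- tray_yellow: yellow stacking tray, three flat pale violin bridges fixed in it below the rim, 150 g, 130 x 62 mm, 31 mm high, origin at the centre of its underside, x along the 130 mm. Lowest 5 mm: foot 114 x 46 mm; above it a straight-sided body 26 mm high, walls 4 mm (opening 122 x 54 mm). Grip across the 62 mm; either way round nests
- tray_foam: grey stacking tray filled with firm black foam (top 1 mm below the rim), 180 g, 130 x 62 mm, 31 mm high, origin at the centre of its underside, x along the 130 mm. Lowest 5 mm: foot 114 x 46 mm; above it a straight-sided body 26 mm high, walls 4 mm (opening 122 x 54 mm). Grip across the 62 mm; either way round nests
- pocket (a point): pliers-shaped cut-out in the foam, 10 mm deep, 2.5 mm spare around the pliers; pale grey floor. Point: on its floor, 20 mm straight above the foam tray's origin, axes as the tray's: narrow nose slot towards +x, wide handle part towards -x. When home, the pliers' origin is at this point and their x along its x; reversed they do not go in
- tray_red: red tray of the same shape as the others, with brass bits in it; not part of this kit, to be left where it is
- pliers: closed pliers lying flat, 98 mm long, 90 g: steel nose towards +x (12 mm wide, 11 high, tip at x = +46 mm); steel joint block in the middle (22 mm in x, 20 mm in y, 18 mm high); two orange handles towards -x, spreading to 36 mm, 13 mm high. Origin: centre of the joint block's underside. Grip the block's 20 mm by its top 8 mm, the part that stands out of the foam when home
- rosin: amber rosin cake on a round pale wooden block, 52 mm across, 22 mm high, origin at the centre of its underside; to be left where it is
- glue_bottle: white glue bottle with a red cap, 54 mm across, 130 mm high, standing, origin at the centre of its underside; to be left where it is
Things that resemble listed ones, but are neither listed nor needed, are in the scene too. What is shaped like the pliers but black or turquoise is not meant.

How it is judged:
By the outcome, as a careful person would: the job done as asked, in the order asked, and still so for the second after the job is handed in, with the robot touching nothing.
It also fails if it takes over 134 s, if anything falls off the work surface, if the arm or the gripper's body presses on something with over 40 N, if the wrist force passes 120 N, or if a joint passes its speed limit or range.

## Robot

A 6-joint arm with a two-finger parallel gripper is mounted at the origin on the work surface. World frame = base frame: x ahead of the robot, y to its left, z up, the work surface at z = 0. Lengths are in m, angles in rad, forces in N, time in s.
With the tool pointing down it reaches from about 0.4 to 0.825 m from the base axis. Payload 7 kg.
Tool frame: the origin (TCP) lies at the very end of the fingers, on their centre line; the grasp point (between the pads) lies 19 mm behind it; z points along the fingers, x is the direction in which the jaws open and shut, and the axes are right-handed (so a half turn about z gives the same grasp; the last joint's range is limited). The gripper opens to 88 mm and grips with 3 to 60 N. Pads are 19 mm wide; open, the fingers measure 130 mm over their backs; the gripper's body (78 mm by 193 mm) begins 47 mm behind the grasp point.
Start: joints at [1.493, 0.359, 0.012, 0, -1.224, -0.288], TCP at [0.241, 0.63, 0.227] pointing down, gripper open.
Joint ranges: [-3.07, 3.07], [-1.43, 2.12], [-1.02, 1.25], [-3.03, 1.67], [-3.05, -0], [-3.03, 3.03]. Speed limits (rad/s): [2.39, 2.39, 3.01, 3.14, 3.14, 3.14].

## Interface

Orientations are given as [roll, pitch, yaw] about the fixed x, y, z axes, in that order (R = Rz(yaw) Ry(pitch) Rx(roll)).
In Python, from station import telemetry, grab_frame, arm, regions_of, pinpoint gives the robot as it stands. The module is installed in compiled form; this text tells all that it offers.
- The arm moves only by the shell command python3 -m inch 'ROWS' [FORCE]. ROWS is text: rows parted by semicolons, each of 7 numbers parted by spaces: the opening, from 0 (shut) to 1 (fully open), then the shift along the world's x, y, z in cm, then the turn, a rotation vector about the world's x, y, z in degrees. A call has 1 to 12 rows; each row is the pose to reach, as a shift and turn from the pose measured when the call began; what a row does not reach only later rows make up. A row lasts 1/8 s, in which the tool goes at most 62.5 mm and 10.7 degrees, less where a joint would pass 70% of its speed; a pose out of reach is approached as far as the arm can. A call with a gripper value outside its range is refused whole. The fingers move at their own pace and stop on an object; FORCE is the grip in N (left out, the last holds). Time passes only in rows, so rows that repeat a pose let the fingers close. It gives the time, the measured TCP pose, the force and the opening at its end, in the units of the state.
- telemetry.get_state(): the state, without advancing time (a new reading comes with each control period).
- grab_frame(name): name is "scene" or "side" or "wrist"; returns a dict with "pixels" (384x512x3 uint8, red, green, blue), "fx", "fy", "cx", "cy" (pixels), "R" (3x3) and "t" (3): a world point X has camera coordinates R X + t. Camera axes: x right, y down, z forward; pixel columns grow to the right and rows downward; lengths in m; the calibration is good to about 2 mm. A picture is of the moment at which its call begins. There is no depth.
- arm.job_done(): hands the job in, once; it reports no verdict.
Trained networks look in the newest picture that a camera, given by its name, has taken for a name from the list of things; names that differ only in an ending like _2 or _b are one class to them, and where a whole thing is asked for, a point or a joint stands for the part that bears it (a point fixed in the world has none). Each returns a list of dicts, best first, with "p" (0 to 1); they miss things now and then, are a little off and sometimes report something else, mostly with a low value. They report only what shows in the picture. A call takes as long as a camera call. They do not tell look-alikes from the thing itself.
- regions_of(camera, name): "pixels" (384x512 bool, what is visible of it) and "bbox" ([left, top, right, bottom] in pixels, round what is visible of it).
- pinpoint(camera, name): "location" ([column, row] in pixels: a listed point, or the origin of a listed thing).
The state is a dict: "t": time; "q": joint angles; "qd": joint speeds; "joint_efforts": joint torques, N m; "eef_pos": TCP position; "ee_rot": TCP orientation; "force": force on the tool from outside, world axes, zero at the start; "moment": the same for the moment, N m; "width": finger opening in m.
Only numpy, scipy, OpenCV 4.12 (cv2) and the standard library are available. Lean on these libraries where they do the work, as an engineer would, in place of code of your own. Each camera call takes 0.05 s, during which the arm holds its last target. There are 200 camera calls.

## Working session

There is one attempt and no reset: what is moved stays moved. The work goes in short steps, Python scripts to look and compute and a shell command to move; the robot and the scene stay as the last step left them, time stands still between calls to the robot, and variables do not carry over. Pictures are saved under pics/ and viewed, about 12 in all and at most 16, crops included, and the job is handed in when it is done.

```bash
mkdir -p pics; cat > h.py <<'E'
import numpy as np, cv2
from station import telemetry, grab_frame, arm, regions_of, pinpoint
def ray(f,px,z):
    R=np.array(f["R"]);t=np.array(f["t"]);C=-R.T@t
    d=R.T@np.array([(px[0]-f["cx"])/f["fx"],(px[1]-f["cy"])/f["fy"],1])
    return C+d*(z-C[2])/d[2]
def proj(f,X):
    p=np.array(f["R"])@np.array(X)+np.array(f["t"]);return np.array([f["fx"]*p[0]/p[2]+f["cx"],f["fy"]*p[1]/p[2]+f["cy"]])
def save(f,n,s=1,box=None):
    im=f["pixels"][:,:,::-1]
    if box: im=im[box[1]:box[3],box[0]:box[2]]
    cv2.imwrite("pics/"+n,cv2.resize(im,None,fx=s,fy=s,interpolation=cv2.INTER_CUBIC))
def rect(f,mask,z):
    c=max(cv2.findContours(mask.astype(np.uint8),cv2.RETR_EXTERNAL,cv2.CHAIN_APPROX_NONE)[0],key=cv2.contourArea)
    P=np.array([ray(f,p[0],z)[:2]*1000 for p in c],np.float32)
    return cv2.minAreaRect(P)
E
cat > a.py <<'E'
from h import *
s=telemetry.get_state();print({k:np.round(v,3) for k,v in s.items()})
ims=[]
for c in ["scene","side","wrist"]:
    f=grab_frame(c); save(f,c+"0.png",1.5)
    print(c,"cam",np.round(-np.array(f["R"]).T@np.array(f["t"]),3))
    for n in ["dock","tray_blue","tray_yellow","tray_foam","tray_red","pocket","pliers","rosin","glue_bottle"]:
        z=0.02 if n=="pocket" else 0
        print(n,[(round(float(d["p"]),2),np.round(d["location"]).tolist(),np.round(ray(f,d["location"],z)[:2]*1000).tolist()) for d in pinpoint(c,n)][:4])
E
python3 a.py
```

```text
{'t': np.float64(0.0), 'q': array([ 1.493,  0.359,  0.011, -0.   , -1.224, -0.288]), 'qd': array([ 0.001,  0.001,  0.001, -0.001, -0.   , -0.001]), 'joint_efforts': array([-2.0000e-03, -5.8272e+01,  2.9306e+01,  6.9970e+00,  7.0000e-03,
       -0.0000e+00]), 'eef_pos': array([0.241, 0.63 , 0.226]), 'ee_rot': array([-3.141e+00, -2.000e-03, -1.937e+00]), 'force': array([ 0.621, -0.163,  0.166]), 'moment': array([ 0.016,  0.014, -0.052]), 'width': np.float64(0.087)}
scene cam [1.019 0.506 0.907]
dock [(0.75, [202.0, 99.0], [349.0, -307.0]), (0.26, [143.0, 166.0], [644.0, -231.0])]
tray_blue [(0.61, [358.0, 207.0], [371.0, 276.0])]
tray_yellow [(0.64, [204.0, 214.0], [645.0, 2.0])]
tray_foam [(0.61, [145.0, 166.0], [642.0, -229.0])]
tray_red [(0.82, [284.0, 192.0], [457.0, 108.0])]
pocket [(0.85, [145.0, 162.0], [640.0, -223.0])]
pliers [(0.98, [266.0, 305.0], [720.0, 273.0]), (0.83, [311.0, 339.0], [714.0, 391.0]), (0.78, [288.0, 262.0], [607.0, 244.0]), (0.72, [146.0, 170.0], [647.0, -218.0])]
rosin [(0.62, [219.0, 151.0], [467.0, -119.0])]
glue_bottle []
side cam [ 0.086 -0.585  0.769]
dock [(0.6, [282.0, 354.0], [358.0, -290.0])]
tray_blue [(0.71, [151.0, 186.0], [366.0, 288.0])]
tray_yellow [(0.74, [297.0, 209.0], [626.0, -9.0])]
tray_foam [(0.85, [360.0, 262.0], [634.0, -222.0])]
tray_red [(0.61, [212.0, 213.0], [445.0, 104.0]), (0.45, [361.0, 256.0], [648.0, -212.0])]
pocket [(0.62, [362.0, 252.0], [644.0, -215.0])]
pliers [(0.75, [265.0, 143.0], [731.0, 268.0]), (0.58, [237.0, 127.0], [711.0, 388.0]), (0.48, [234.0, 161.0], [606.0, 246.0])]
rosin [(0.66, [266.0, 268.0], [453.0, -114.0])]
glue_bottle [(0.67, [187.0, 130.0], [574.0, 464.0]), (0.58, [360.0, 257.0], [644.0, -212.0]), (0.57, [282.0, 355.0], [356.0, -292.0])]
wrist cam [0.311 0.603 0.385]
dock []
tray_blue []
tray_yellow []
tray_foam []
tray_red []
pocket []
pliers []
rosin []
glue_bottle []
```

View pics/scene0.png

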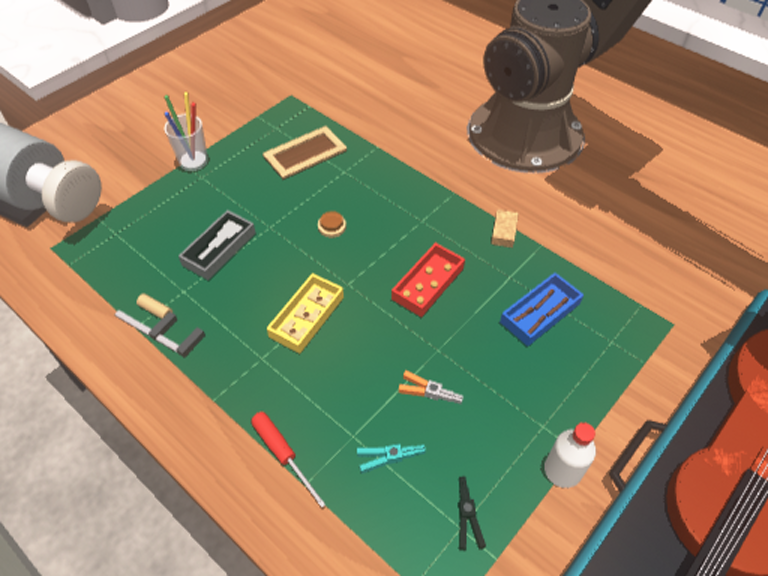

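View pics/side0.png

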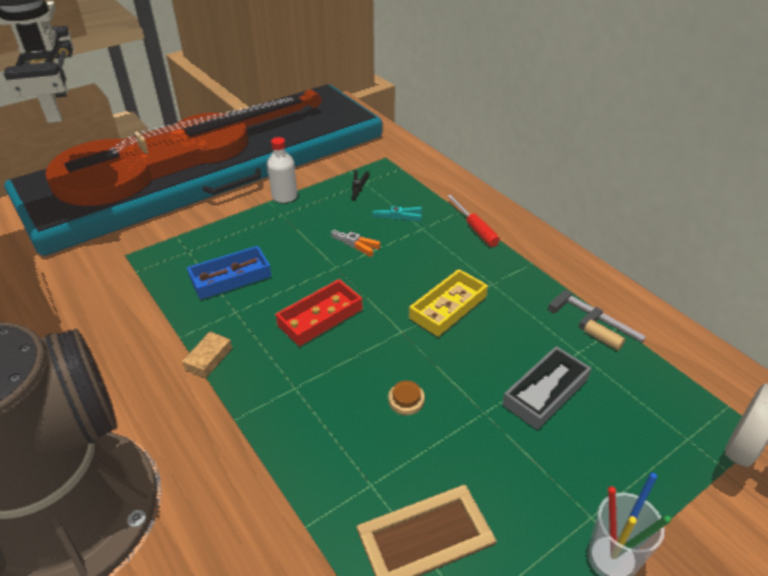

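```bash
cat > b.py <<'E'
from h import *
for c in ["scene","side"]:
    f=grab_frame(c)
    for n,z in [("dock",.01),("tray_blue",.031),("tray_yellow",.031),("tray_foam",.031),("tray_red",.031)]:
        for d in regions_of(c,n)[:1]:
            print(c,n,round(float(d["p"]),2),d["bbox"],[np.round(v,1).tolist() for v in map(np.array,rect(f,d["pixels"],z))])
E
python3 b.py
```

```text
scene dock 0.81 [173.9, 85.2, 232.1, 122.3] [[361.9, -293.5], [96.4, 149.7], 76.2]
scene tray_blue 0.8 [332.7, 180.6, 387.0, 229.7] [[381.9, 286.2], [70.2, 145.3], 82.1]
scene tray_yellow 0.76 [179.6, 184.3, 226.5, 234.4] [[643.9, 6.3], [138.0, 72.2], 11.4]
scene tray_foam 0.57 [117.3, 137.6, 171.8, 184.3] [[644.5, -215.4], [140.6, 81.7], 9.5]
scene tray_red 0.7 [261.2, 161.1, 310.2, 212.3] [[458.5, 110.5], [148.0, 72.5], 6.2]
side dock 0.95 [238.5, 321.1, 331.2, 384.0] [[354.5, -297.9], [87.9, 152.1], 76.8]
side tray_blue 0.59 [123.4, 162.7, 182.5, 197.4] [[370.3, 269.5], [93.0, 132.7], 83.2]
side tray_yellow 0.78 [272.6, 182.2, 324.8, 219.7] [[631.0, -12.3], [151.5, 81.0], 11.4]
side tray_foam 0.82 [334.7, 233.9, 393.6, 281.4] [[631.2, -232.4], [149.1, 71.4], 10.2]
side tray_red 0.75 [185.5, 183.8, 243.3, 231.5] [[444.2, 93.2], [143.1, 84.9], 4.0]
```

The scene shows, in 768-px coordinates, the dock at (305,150), foam tray (217,245), yellow (305,312), red (428,280) and blue (541,308). The orange pliers are at (432,388) with the nose to the right. The turquoise and black look-alikes are at (392,452) and (467,508). Next I'll fit box models to the masks in both cameras.

```bash
cat >> h.py <<'E'
from scipy.optimize import minimize
def boxpts(x,y,yaw,L,W,z0,z1):
    c,s=np.cos(yaw),np.sin(yaw)
    return [np.array([x+c*a-s*b,y+s*a+c*b,z]) for a in(-L/2,L/2) for b in(-W/2,W/2) for z in(z0,z1)]
def fit(views,x0,L,W,z0,z1,S=8):
    # views: list of (frame, mask); soft IoU of box hull vs mask
    def cost(p):
        tot=0
        for f,m in views:
            P=np.array([proj(f,X) for X in boxpts(p[0]/1e3,p[1]/1e3,p[2]/50,L,W,z0,z1)],np.float32)
            h=cv2.convexHull(P)[:,0]
            ys,xs=np.where(m);b=(xs.min()-12,ys.min()-12)
            w,hh=int(xs.max()-b[0]+12),int(ys.max()-b[1]+12)
            im=np.zeros((hh*S,w*S),np.uint8)
            cv2.fillPoly(im,[np.round(((h-b)+.5)*S*16).astype(np.int32)],255,shift=4)
            im=cv2.resize(im,(w,hh),interpolation=cv2.INTER_AREA)/255.
            mm=np.zeros((hh,w));yy=ys-b[1];xx=xs-b[0];mm[yy,xx]=1
            tot+=np.abs(im-mm).sum()/mm.sum()
        return tot
    best=None
    for k in range(2):
        st=x0 if best is None else best.x
        best=minimize(cost,st,method="Nelder-Mead",options=dict(initial_simplex=np.array([st,st+[8,0,0],st+[0,8,0],st+[0,0,5.]]),xatol=.05,fatol=1e-5))
    return best.x[0],best.x[1],np.degrees(best.x[2]/50),best.fun
E
cat > c.py <<'E'
from h import *
F={c:grab_frame(c) for c in("scene","side")}
T=[("dock",(358,-295,-14),.15,.082,0,.01),("tray_blue",(376,278,-8),.13,.062,.003,.031),("tray_yellow",(637,-3,11),.13,.062,.003,.031),("tray_foam",(638,-223,10),.13,.062,.003,.031)]
for n,(x,y,a),L,W,z0,z1 in T:
    M={c:regions_of(c,n)[0]["pixels"] for c in F}
    x0=np.array([x,y,np.radians(a)*50])
    if n in("dock","tray_blue"):
        x0[2]=np.radians(76.5 if n=="dock" else 83)*50
    for cs in(["scene","side"],["scene"],["side"]):
        print(n,cs,np.round(fit([(F[c],M[c]) for c in cs],x0,L,W,z0,z1),2))
E
python3 c.py
cat > d.py <<'E'
from h import *
for c in("scene","side"):
    f=grab_frame(c)
    for d in regions_of(c,"pliers")[:5]:
        m=d["pixels"];col=f["pixels"][m].mean(0).round()
        print(c,round(float(d["p"]),2),d["bbox"],col,[np.round(v,1).tolist() for v in map(np.array,rect(f,m,.008))])
E
python3 d.py
```

```text
dock ['scene', 'side'] [ 3.5659e+02 -2.9621e+02  1.6636e+02  1.5000e-01]
dock ['scene'] [ 3.5724e+02 -2.9657e+02  1.6693e+02  7.0000e-02]
dock ['side'] [ 3.5571e+02 -2.9625e+02  1.6648e+02  7.0000e-02]
tray_blue ['scene', 'side'] [3.7280e+02 2.8421e+02 1.7269e+02 1.1000e-01]
tray_blue ['scene'] [3.7206e+02 2.8330e+02 1.7272e+02 4.0000e-02]
tray_blue ['side'] [3.7296e+02 2.8572e+02 1.7178e+02 5.0000e-02]
tray_yellow ['scene', 'side'] [ 6.3856e+02 -1.1300e+00  1.1380e+01  9.0000e-02]
tray_yellow ['scene'] [ 6.3794e+02 -1.2900e+00  1.1600e+01  6.0000e-02]
tray_yellow ['side'] [ 6.3908e+02 -1.1000e+00  1.1480e+01  3.0000e-02]
tray_foam ['scene', 'side'] [ 6.3987e+02 -2.2533e+02  1.0130e+01  9.0000e-02]
tray_foam ['scene'] [ 6.3990e+02 -2.2469e+02  9.2900e+00  4.0000e-02]
tray_foam ['side'] [ 6.4038e+02 -2.2547e+02  1.0080e+01  4.0000e-02]
scene 0.83 [265.7, 249.7, 308.7, 268.8] [189. 152. 123.] [[609.5, 243.0], [33.7, 94.0], 21.3]
scene 0.82 [241.0, 296.5, 283.4, 314.7] [ 78. 176. 167.] [[724.2, 261.6], [33.1, 95.0], 57.8]
scene 0.77 [302.5, 316.1, 323.3, 370.0] [57. 66. 58.] [[718.7, 401.1], [93.9, 31.7], 37.8]
scene 0.39 [334.0, 180.9, 389.5, 232.4] [ 70. 103. 167.] [[364.5, 281.5], [73.1, 150.2], 82.2]
side 0.69 [250.9, 138.9, 279.6, 145.3] [ 40. 127. 120.] [[728.7, 263.2], [37.1, 91.1], 47.4]
side 0.6 [221.0, 153.4, 253.6, 168.9] [152. 112.  75.] [[613.2, 239.9], [45.0, 104.2], 14.4]
side 0.48 [235.7, 112.5, 247.0, 134.0] [42. 53. 44.] [[723.8, 389.4], [109.5, 33.1], 52.4]
side 0.24 [257.8, 255.4, 286.2, 277.3] [150. 108.  60.] [[463.0, -116.4], [55.2, 52.8], 54.3]
```

```bash
python3 -m inch '1 6 -16 0 0 0 -40;1 13.2 -34.6 0 0 0 -80;1 13.2 -34.6 0 0 0 -120;1 13.2 -34.6 0 0 0 -120;1 13.2 -34.6 0 0 0 -120;1 13.2 -34.6 0 0 0 -120;1 13.2 -34.6 0 0 0 -120;1 13.2 -34.6 0 0 0 -120;1 13.2 -34.6 0 0 0 -120;1 13.2 -34.6 0 0 0 -120;1 13.2 -34.6 0 0 0 -120;1 13.2 -34.6 0 0 0 -120' 25
```

```text
t: 4.3
eef_pos: [0.3735, 0.2843, 0.2267]
ee_rot: [3.141, -0.0, 2.252]
force: [-0.2, 0.6, 0.3]
width: 0.0875
```

```bash
python3 -m inch '1 0 0 -4 0 0 -46.3;1 0 0 -8 0 0 -46.3;1 0 0 -10 0 0 -46.3;1 0 0 -10 0 0 -46.3;1 0 0 -10 0 0 -46.3;1 0 0 -10 0 0 -46.3'
cat > w.py <<'E'
import sys
from h import *
n=sys.argv[1]; x,y,a=map(float,sys.argv[2:5]); z=float(sys.argv[5]) if len(sys.argv)>5 else 0
f=grab_frame("wrist"); save(f,sys.argv[6] if len(sys.argv)>6 else "w.png",1)
s=telemetry.get_state(); print(np.round(s["eef_pos"],4),np.round(np.degrees(s["ee_rot"]),2))
for d in regions_of("wrist",n)[:1]:
    b=d["bbox"]; print(round(float(d["p"]),2),np.round(b))
    L,W,z0,z1=(.15,.082,0,.01) if n=="dock" else (.13,.062,.003,.031)
    print(np.round(fit([(f,d["pixels"])],np.array([x,y,np.radians(a)*50]),L,W,z0+z,z1+z,4),2))
E
python3 w.py tray_blue 373 284.5 -7.3 0 wb.png
```

```text
t: 5.05
eef_pos: [0.3735, 0.2844, 0.1267]
ee_rot: [3.141, -0.0, 1.447]
force: [0.3, 0.4, -0.3]
width: 0.0878
[0.3735 0.2844 0.1268] [ 1.7997e+02 -2.0000e-02  8.2930e+01]
0.96 [217. 114. 290. 256.]
[ 3.7180e+02  2.8098e+02 -7.5200e+00  4.0000e-02]
```

View pics/wb.png

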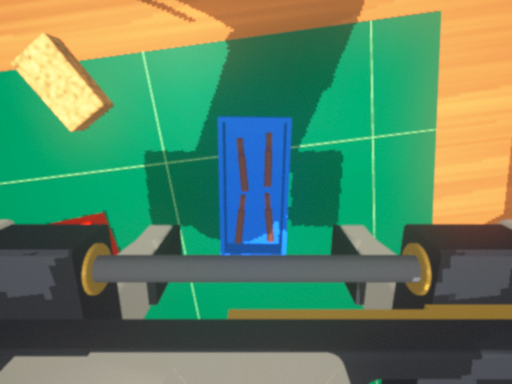

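The wrist view shows the blue tray between the open fingers at (255,185), well aligned. I'll grasp it there.

```bash
python3 -m inch '1 -0.1 -0.1 -5 0 0 -0.2;1 -0.1 -0.1 -9 0 0 -0.2;1 -0.1 -0.1 -11.8 0 0 -0.2;1 -0.1 -0.1 -11.8 0 0 -0.2;0.5 -0.1 -0.1 -11.8 0 0 -0.2;0.5 -0.1 -0.1 -11.8 0 0 -0.2;0.5 -0.1 -0.1 -11.8 0 0 -0.2;0.5 -0.1 -0.1 -11.8 0 0 -0.2;0.5 -0.1 -0.1 -11.8 0 0 -0.2;0.5 -0.1 -0.1 -11.8 0 0 -0.2' 25
```

```text
t: 6.4
eef_pos: [0.3727, 0.2836, 0.0097]
ee_rot: [3.141, -0.001, 1.444]
force: [-1.9, -2.1, 8.8]
width: 0.0617
```

```bash
python3 -m inch '0.5 0 0 3 0 0 0;0.5 0 0 8 0 0 0;0.5 3 -5 10 0 0 -1;0.5 6 -10 10 0 0 -2;0.5 8 -15.5 10 0 0 -3;0.5 10 -21 10 0 0 -4;0.5 10 -26.5 10 0 0 -5;0.5 10 -32 10 0 0 -6;0.5 9 -37.5 10 0 0 -6.3;0.5 7 -42.5 10 0 0 -6.3;0.5 4 -47 10 0 0 -6.3;0.5 2 -51 10 0 0 -6.3'
python3 -m inch '0.5 -2 -4 0 0 0 0;0.5 -3.6 -7 0 0 0 0;0.5 -3.6 -7 0 0 0 0;0.5 -3.6 -7 0 0 0 0'
python3 - <<'E'
from h import *
s=telemetry.get_state(); print(np.round(s["eef_pos"],4),np.round(np.degrees(s["ee_rot"]),2))
F={c:grab_frame(c) for c in("scene","side")}
V=[]
for c in F:
    f=F[c]; save(f,c+"1.png",3,(160,60,345,200) if c=="scene" else (200,184,400,384))
    for d in regions_of(c,"dock")[:1]: print(c,d["p"],np.round(fit([(f,d["pixels"])],np.array([357,-296,-.24*50]),.15,.082,0,.01),2))
E
python3 w.py dock 357 -296 -13.6 0 wd.png
```

```text
t: 7.9
eef_pos: [0.3911, -0.2276, 0.1099]
ee_rot: [3.14, -0.002, 1.333]
force: [1.4, 0.5, -1.4]
width: 0.0621
t: 8.4
eef_pos: [0.355, -0.2976, 0.11]
ee_rot: [3.14, -0.002, 1.332]
force: [0.2, -0.0, -2.0]
width: 0.0617
[ 0.355  -0.2976  0.11  ] [ 1.7992e+02 -1.0000e-01  7.6340e+01]
scene 0.57 [ 3.5570e+02 -2.9433e+02 -1.2500e+01  6.0000e-02]
side 0.58 [ 355.93 -296.28  -13.62    0.68]
[ 0.3555 -0.2971  0.11  ] [ 1.7992e+02 -9.0000e-02  7.6470e+01]
0.72 [205. 102. 305. 126.]
[ 355.01 -298.8   -13.6     0.65]
```

View pics/wd.png

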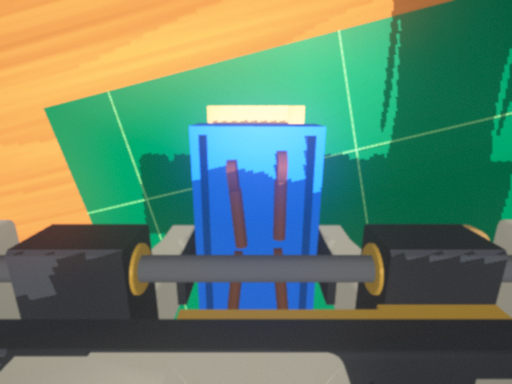

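The wrist view shows the tray centred over the dock, whose end (205–305 px) appears behind the tray (190–325). Now lowering.

```bash
python3 -m inch '0.5 0.1 0.05 -4 0 0 0;0.5 0.1 0.05 -7 0 0 0;0.5 0.1 0.05 -8 0 0 0;0.5 0.1 0.05 -8.4 0 0 0;0.5 0.1 0.05 -8.8 0 0 0;0.5 0.1 0.05 -9.1 0 0 0;0.5 0.1 0.05 -9.35 0 0 0;0.5 0.1 0.05 -9.5 0 0 0;0.5 0.1 0.05 -9.55 0 0 0'
```

```text
t: 9.82
eef_pos: [0.3565, -0.2967, 0.0148]
ee_rot: [3.14, -0.002, 1.335]
force: [-2.2, 2.6, 7.5]
width: 0.062
```

```bash
python3 -m inch '0.5 0 0 -0.1 0 0 0;0.9 0 0 0 0 0 0;0.9 0 0 0 0 0 0;0.9 0 0 0 0 0 0;1 0 0 2 0 0 0;1 0 0 6 0 0 0;1 5 4.5 10 0 0 0;1 9 9 14 0 0 0;1 13 13 14 0 0 0;1 17 17 14 0 0 0;1 21 21 14 0 0 0;1 25 25 14 0 0 0'
python3 - <<'E'
from h import *
for c in ("scene","side"):
    f=grab_frame(c)
    d=regions_of(c,"tray_blue")[0]; print(c,d["p"],np.round(fit([(f,d["pixels"])],np.array([357,-296,-.24*50]),.13,.062,.01,.036),2))
    save(f,c+"2.png",3,(150,60,350,200) if c=="scene" else (200,230,400,384))
E
```

```text
t: 11.32
eef_pos: [0.6077, -0.0449, 0.1547]
ee_rot: [3.14, -0.002, 1.335]
force: [0.4, -0.2, -0.3]
width: 0.0881
scene 0.67 [ 359.21 -293.68  -13.92    1.02]
side 0.78 [ 3.5653e+02 -2.9609e+02 -1.3700e+01  2.0000e-02]
```

View pics/side2.png

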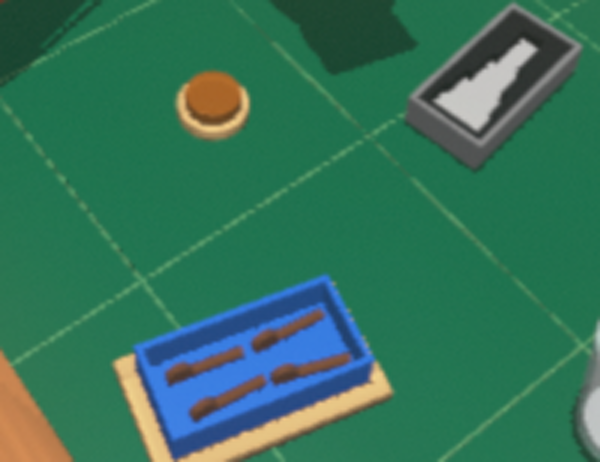

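The blue tray sits level in the dock (crop centre 255,370). Next is the yellow tray.

```bash
python3 -m inch '1 3.1 4.4 -3 0 0 24.9;1 3.1 4.4 -6 0 0 24.9;1 3.1 4.4 -9 0 0 24.9;1 3.1 4.4 -10 0 0 24.9;1 3.1 4.4 -12 0 0 24.9;1 3.1 4.4 -14.6 0 0 24.9;1 3.1 4.4 -14.6 0 0 24.9;0.5 3.1 4.4 -14.6 0 0 24.9;0.5 3.1 4.4 -14.6 0 0 24.9;0.5 3.1 4.4 -14.6 0 0 24.9;0.5 3.1 4.4 -14.6 0 0 24.9;0.5 3.1 4.4 -14.6 0 0 24.9' 25
```

```text
t: 13.02
eef_pos: [0.6381, -0.0016, 0.0086]
ee_rot: [3.141, -0.001, 1.771]
force: [-1.8, -0.2, 5.6]
width: 0.0619
```

```bash
python3 -m inch '0.5 0 0 3 0 0 0;0.5 0 0 8 0 0 0;0.5 -3 -3.5 11 0 0 -5;0.5 -7 -7.5 11 0 0 -10;0.5 -11 -11.5 11 0 0 -15;0.5 -15 -16 11 0 0 -20;0.5 -19 -20 11 0 0 -25;0.5 -23 -24 11 0 0 -25;0.5 -26 -27.5 11 0 0 -25;0.5 -28.2 -29.5 11 0 0 -25;0.5 -28.2 -29.5 11 0 0 -25;0.5 -28.2 -29.5 11 0 0 -25'
python3 - <<'E'
from h import *
f=grab_frame("wrist"); save(f,"wy.png",1)
s=telemetry.get_state(); print(np.round(s["eef_pos"],4),np.round(np.degrees(s["ee_rot"]),2))
E
```

```text
t: 14.52
eef_pos: [0.3562, -0.2966, 0.1186]
ee_rot: [3.14, -0.001, 1.334]
force: [0.3, 0.5, -1.7]
width: 0.0617
[ 0.3565 -0.2964  0.1186] [ 1.7994e+02 -5.0000e-02  7.6480e+01]
```

View pics/wy.png

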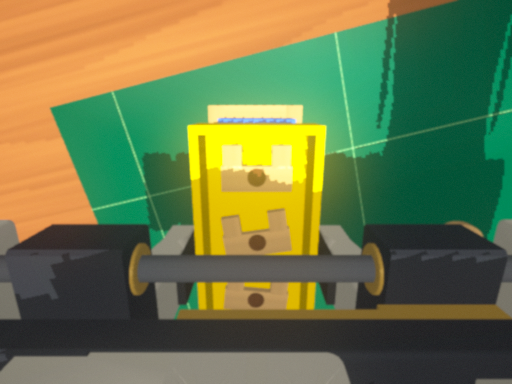

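The yellow tray is centred (190–325 px) over the blue tray's rim (218–295 px) and the dock. Lowering.

```bash
python3 -m inch '0.5 0 0 -3 0 0 0;0.5 0 0 -5.5 0 0 0;0.5 0 0 -6.6 0 0 0;0.5 0 0 -7 0 0 0;0.5 0 0 -7.3 0 0 0;0.5 0 0 -7.6 0 0 0;0.5 0 0 -7.8 0 0 0;0.5 0 0 -7.9 0 0 0;0.5 0 0 -7.95 0 0 0'
```

```text
t: 15.7
eef_pos: [0.3566, -0.2964, 0.0395]
ee_rot: [3.14, -0.001, 1.335]
force: [-2.0, 3.0, 9.6]
width: 0.0619
```

```bash
python3 -m inch '0.5 0 0 -0.1 0 0 0;0.9 0 0 0 0 0 0;0.9 0 0 0 0 0 0;0.9 0 0 0 0 0 0;1 0 0 2 0 0 0;1 0 0 6 0 0 0;1 4 1 10 0 0 0;1 9 2 10 0 0 6;1 14.5 3.5 10 0 0 12;1 20 5 10 0 0 18;1 25 6 10 0 0 23.6;1 28.3 7.1 10 0 0 23.6'
python3 - <<'E'
from h import *
for c in ("side",):
    f=grab_frame(c)
    d=regions_of(c,"tray_yellow")[0]; print(c,d["p"],np.round(fit([(f,d["pixels"])],np.array([357,-296,-.24*50]),.13,.062,.036,.062),2))
    save(f,c+"3.png",3,(200,230,400,384))
E
python3 w.py tray_foam 640 -225.3 10 0 wf.png
```

```text
t: 17.2
eef_pos: [0.6415, -0.2248, 0.1386]
ee_rot: [3.141, -0.001, 1.749]
force: [-0.6, 0.2, 0.3]
width: 0.0874
side 0.94 [ 3.5617e+02 -2.9541e+02 -1.3500e+01  3.0000e-02]
[ 0.6404 -0.2247  0.1381] [-1.7998e+02 -6.0000e-02  1.0015e+02]
0.63 [218. 109. 290. 252.]
[ 6.3875e+02 -2.2805e+02  9.6000e+00  2.0000e-02]
```

View pics/side3.png

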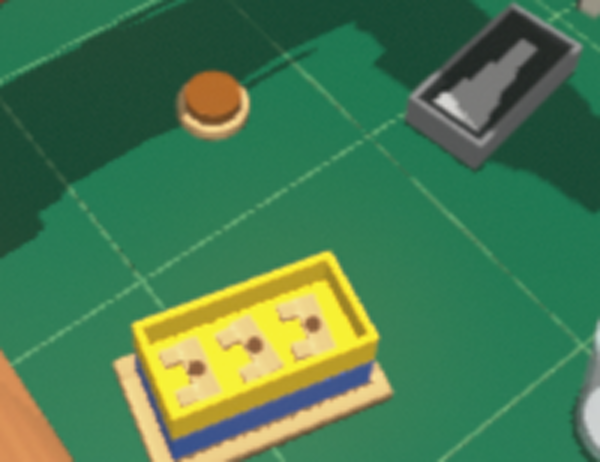

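The yellow tray is nested flush on the blue one (crop centre 255,345). Next is the foam tray.

```bash
python3 -m inch '1 -0.05 -0.1 -5 0 0 0;1 -0.05 -0.1 -10 0 0 0;1 -0.05 -0.1 -12.95 0 0 0;1 -0.05 -0.1 -12.95 0 0 0;0.5 -0.05 -0.1 -12.95 0 0 0;0.5 -0.05 -0.1 -12.95 0 0 0;0.5 -0.05 -0.1 -12.95 0 0 0;0.5 -0.05 -0.1 -12.95 0 0 0;0.5 -0.05 -0.1 -12.95 0 0 0;0.5 -0.05 -0.1 -12.95 0 0 0' 25
```

```text
t: 18.65
eef_pos: [0.6395, -0.2261, 0.0103]
ee_rot: [3.14, -0.001, 1.747]
force: [0.1, -0.2, 7.2]
width: 0.0616
```

```bash
python3 -m inch '0.5 0 0 4 0 0 0;0.5 0 0 9 0 0 0;0.5 -3 -1 13 0 0 -5;0.5 -8 -2 13 0 0 -10;0.5 -13.5 -3.5 13 0 0 -15;0.5 -19 -5 13 0 0 -20;0.5 -24 -6 13 0 0 -23.6;0.5 -28.3 -7 13 0 0 -23.6;0.5 -28.3 -7 13 0 0 -23.6;0.5 -28.3 -7 13 0 0 -23.6;0.5 -28.3 -7 13 0 0 -23.6'
python3 - <<'E'
from h import *
f=grab_frame("wrist"); save(f,"wf2.png",1)
for i in range(3):
    s=telemetry.get_state(); print(np.round(s["eef_pos"],4),np.round(np.degrees(s["ee_rot"]),2))
E
```

```text
t: 20.02
eef_pos: [0.3574, -0.296, 0.1403]
ee_rot: [3.14, -0.001, 1.336]
force: [0.1, -0.1, -1.7]
width: 0.062
[ 0.3573 -0.296   0.1402] [ 1.7994e+02 -4.0000e-02  7.6560e+01]
[ 0.3573 -0.296   0.1402] [ 1.7994e+02 -4.0000e-02  7.6560e+01]
[ 0.3573 -0.296   0.1402] [ 1.7994e+02 -4.0000e-02  7.6560e+01]
```

View pics/wf2.png

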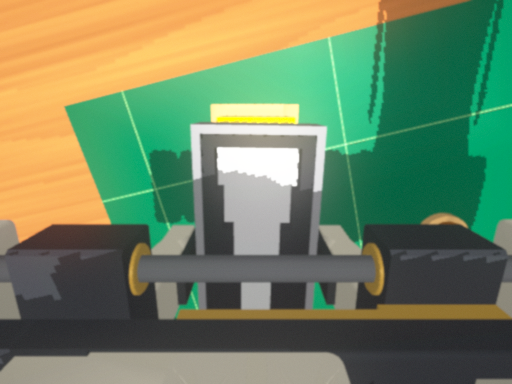

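The foam tray is centred (192–325 px) over the yellow rim (215–298 px), with the handle end facing the robot. Lowering.

```bash
python3 -m inch '0.5 -0.08 -0.05 -3 0 0 0;0.5 -0.08 -0.05 -5 0 0 0;0.5 -0.08 -0.05 -6 0 0 0;0.5 -0.08 -0.05 -6.4 0 0 0;0.5 -0.08 -0.05 -6.7 0 0 0;0.5 -0.08 -0.05 -7 0 0 0;0.5 -0.08 -0.05 -7.2 0 0 0;0.5 -0.08 -0.05 -7.3 0 0 0;0.5 -0.08 -0.05 -7.35 0 0 0'
```

```text
t: 21.2
eef_pos: [0.3566, -0.2965, 0.0672]
ee_rot: [3.14, -0.001, 1.336]
force: [-2.4, 3.0, 9.7]
width: 0.0619
```

```bash
python3 -m inch '0.5 0 0 -0.05 0 0 0;0.9 0 0 0 0 0 0;0.9 0 0 0 0 0 0;0.9 0 0 0 0 0 0;1 0 0 2 0 0 0;1 0 0 6 0 0 0;1 4 4.5 10 0 0 0;1 8 9 12 0 0 0;1 12 13.5 12 0 0 0;1 15 18 12 0 0 0;1 18 23 12 0 0 0;1 20 28 12 0 0 0'
python3 - <<'E'
from h import *
V=[]
for c in ("scene","side"):
    f=grab_frame(c)
    r=regions_of(c,"tray_foam")
    for d in r[:1]: print(c,d["p"],np.round(fit([(f,d["pixels"])],np.array([357,-296,-.24*50]),.13,.062,.062,.088),2))
    for d in pinpoint(c,"pocket")[:2]: print("pocket",d["p"],ray(f,d["location"],.077)*1000)
    save(f,c+"4.png",3,(150,60,350,200) if c=="scene" else (200,230,400,384))
    if c=="scene": save(f,"pl.png",8,(255,235,320,280))
    for d in pinpoint(c,"pliers"): print("pliers",d["p"],np.round(d["location"],1),ray(f,d["location"],0)*1000)
    for d in regions_of(c,"pliers")[:4]:
        m=d["pixels"]; px=f["pixels"].astype(int); o=m&(px[...,0]-px[...,2]>70)
        if o.sum()>15:
            st=m&~o; h=[ray(f,(np.where(k)[1].mean(),np.where(k)[0].mean()),.007)[:2]*1000 for k in(o,st)]
            v=h[1]-h[0]; print("orange,steel",np.round(h,1).tolist(),"yaw",np.degrees(np.arctan2(v[1],v[0])))
E
```

```text
t: 22.7
eef_pos: [0.5576, -0.0146, 0.187]
ee_rot: [3.14, -0.0, 1.337]
force: [1.5, 0.3, -0.4]
width: 0.0877
pliers 0.8 [290.  263.3] [606.83781404 248.88753858   0.        ]
pliers 0.7 [264.8 301.3] [715.44690125 266.29507724   0.        ]
pliers 0.64 [309.1 338.1] [714.89911275 387.23743301   0.        ]
orange,steel [[619.3, 215.8], [603.7, 252.2]] yaw 113.21027349327258
side 0.93 [ 3.5612e+02 -2.9609e+02 -1.4620e+01  3.0000e-02]
pocket 0.62 [ 330.80860347 -318.38257204   77.        ]
pocket 0.58 [ 350.72517079 -295.60358054   77.        ]
pliers 0.68 [235.7 163.8] [603.11550531 234.37875661   0.        ]
pliers 0.54 [237.9 127.4] [711.16679878 384.02604973   0.        ]
pliers 0.42 [265.1 140.4] [739.04861122 277.29197589   0.        ]
orange,steel [[619.0, 215.3], [603.6, 256.7]] yaw 110.43427122073257
```

View pics/side4.png

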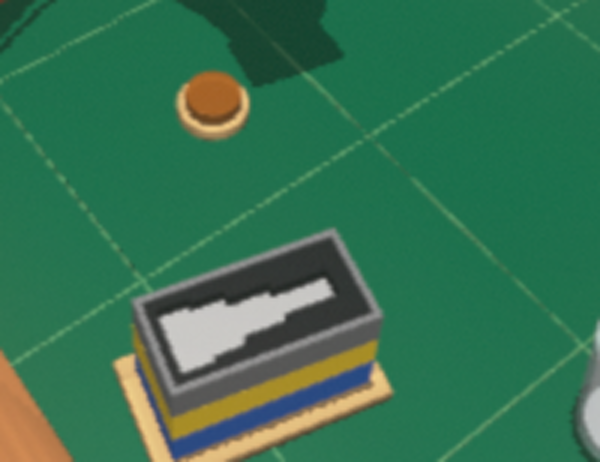

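View pics/pl.png

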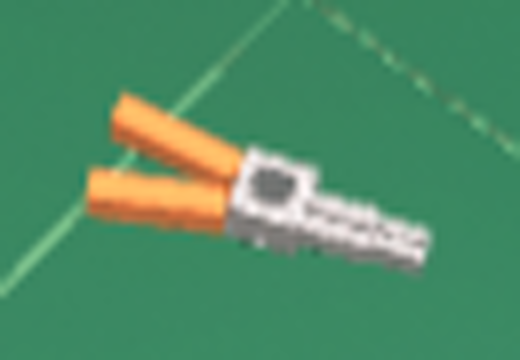

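The stack is level and flush. The pliers point to about +112°, with the pivot at about (289,258) px. I'll turn the tool to match while approaching.

```bash
python3 -m inch '1 2 5 0 0 0 20;1 3 10 0 0 0 40;1 4 15 0 0 0 60;1 4.8 20 0 0 0 80;1 4.8 25.6 -3 0 0 120;1 4.8 25.6 -6 0 0 125;1 4.8 25.6 -7 0 0 125;1 4.8 25.6 -7 0 0 125;1 4.8 25.6 -7 0 0 125;1 4.8 25.6 -7 0 0 125;1 4.8 25.6 -7 0 0 125;1 4.8 25.6 -7 0 0 125'
cat > p.py <<'E'
import sys
from h import *
f=grab_frame("wrist"); save(f,sys.argv[1],1.3); F=f
s=telemetry.get_state(); print(np.round(s["eef_pos"],4),np.round(np.degrees(s["ee_rot"]),2),"cam",-np.array(f["R"]).T@f["t"])
print("tcp px",proj(f,s["eef_pos"]))
for d in pinpoint("wrist","pliers")[:2]: print(d["p"],np.round(d["location"]),ray(f,d["location"],0)*1000)
for d in regions_of("wrist","pliers")[:2]:
    m=d["pixels"]; px=f["pixels"].astype(int); o=m&(px[...,0]-px[...,2]>70)
    print(d["p"],d["bbox"],o.sum(),m.sum(),[np.round(v,1).tolist() for v in map(np.array,rect(f,m,.008))])
E
python3 p.py wp.png
```

```text
t: 24.7
eef_pos: [0.6045, 0.2377, 0.1176]
ee_rot: [3.14, -0.001, -2.763]
force: [-0.2, -0.5, -0.1]
width: 0.0877
[0.6045 0.2377 0.1176] [ 1.7991e+02 -2.0000e-02 -1.5802e+02] cam [0.63273211 0.16767747 0.27551016]
tcp px [256.11565383 241.80387075]
0.64 [72.0, 114.3, 163.6, 214.0] 0 2882 [[724.2, 258.6], [39.4, 101.0], 58.2]
0.59 [235.1, 141.7, 269.3, 241.8] 803 1639 [[607.5, 239.9], [32.4, 96.9], 21.7]
```

View pics/wp.png

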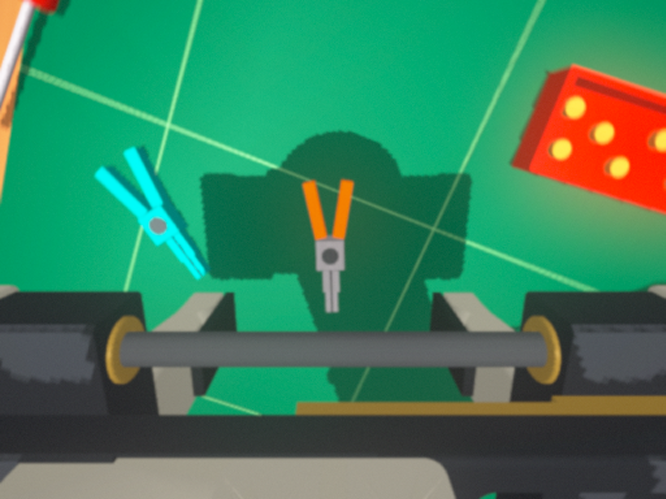

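The wrist view shows the orange pliers upright in the frame: pivot at (330,256), handles up, nose tip at (331,310). They line up with the tool axes; the turquoise pair is at (158,225). Now working out the pivot position.

```bash
python3 - <<'E'
from h import *
f=grab_frame("wrist")
px=f["pixels"].astype(int); g=f["pixels"].mean(2)
sub=(slice(183,212),slice(238,272)); print(g[sub][::2,::2].astype(int)) if 0 else 0
dark=np.zeros(g.shape,bool); dark[189:205,246:262]=g[189:205,246:262]<100
gr=(np.abs(px[...,0]-px[...,1])<25)
dark&=gr; ys,xs=np.where(dark); c=(xs.mean(),ys.mean()); print("disc",c,dark.sum(),ray(f,c,.018)*1000)
m=regions_of("wrist","pliers"); m=[d["pixels"] for d in m if d["bbox"][0]>200][0]
o=m&(px[...,0]-px[...,2]>70); st=m&~o
for nm,k,z in(("or",o,.013),("st",st,.014),("nose",st&(np.arange(384)[:,None]>212),.011)):
    ys,xs=np.where(k); print(nm,xs.mean(),ys.mean(),np.round(ray(f,(xs.mean(),ys.mean()),z)*1000,1))
f=grab_frame("scene"); print("scene disc",ray(f,(289,258.1),.018)*1000)
E
```

```text
disc (np.float64(253.43820224719101), np.float64(196.4943820224719)) 89 [605.70906806 241.0469821   18.        ]
or 251.71623155505108 160.72531214528945 [618.8 211.7  13. ]
st 253.08489525909593 205.12789415656007 [602.6 250.2  14. ]
nose 253.89930555555554 224.87847222222223 [594.2 269.5  11. ]
scene disc [606.25644958 243.95100013  18.        ]
```

```bash
python3 -m inch '0.6 0.13 0.43 -5 0 0 0.7;0.6 0.13 0.43 -9 0 0 0.7;0.6 0.13 0.43 -10.5 0 0 0.7;0.6 0.13 0.43 -10.5 0 0 0.7;0.1 0.13 0.43 -10.5 0 0 0.7;0.1 0.13 0.43 -10.5 0 0 0.7;0.1 0.13 0.43 -10.5 0 0 0.7;0.1 0.13 0.43 -10.5 0 0 0.7;0.1 0.13 0.43 -10.5 0 0 0.7;0.1 0.13 0.43 -10.5 0 0 0.7;0.1 0.13 0.43 -10.5 0 0 0.7' 30
```

```text
t: 26.38
eef_pos: [0.6058, 0.2426, 0.0131]
ee_rot: [3.14, -0.0, -2.757]
force: [-1.1, -0.1, 5.7]
width: 0.0194
```

```bash
python3 -m inch '0.1 0 0 4 0 0 0;0.1 0 0 9 0 0 0;0.1 -1 -4 14 0 0 -10;0.1 -3 -9 16 0 0 -20;0.1 -4 -14 16 0 0 -30;0.1 -5 -19 16 0 0 -40;0.1 -7 -24 16 0 0 -50;0.1 -9 -29 16 0 0 -60;0.1 -11 -34 16 0 0 -70;0.1 -13 -38 16 0 0 -80;0.1 -15 -42 16 0 0 -90;0.1 -17 -45 16 0 0 -100'
python3 -m inch '0.1 -3 -3 0 0 0 -10;0.1 -6 -6 0 0 0 -20;0.1 -7.8 -8.9 0 0 0 -25.6;0.1 -7.8 -8.9 0 0 0 -25.6;0.1 -7.8 -8.9 0 0 0 -25.6;0.1 -7.8 -8.9 0 0 0 -25.6'
python3 p.py wp2.png
```

```text
t: 27.88
eef_pos: [0.4348, -0.2087, 0.1729]
ee_rot: [3.14, -0.0, 1.775]
force: [0.1, -0.2, -0.9]
width: 0.0194
t: 28.62
eef_pos: [0.3572, -0.2972, 0.1729]
ee_rot: [3.14, -0.0, 1.329]
force: [0.2, 0.2, -1.6]
width: 0.0192
[ 0.3572 -0.2972  0.1729] [ 1.7992e+02 -1.0000e-02  7.6160e+01] cam [ 0.28588741 -0.28064302  0.33081869]
tcp px [257.67889974 238.49611871]
0.85 [257. 229.] [ 422.9333143  -312.67013915    0.        ]
0.8 [224.4, 146.7, 287.1, 307.0] 2396 4046 [[389.4, -306.8], [69.4, 129.3], 76.2]
```

View pics/wp2.png

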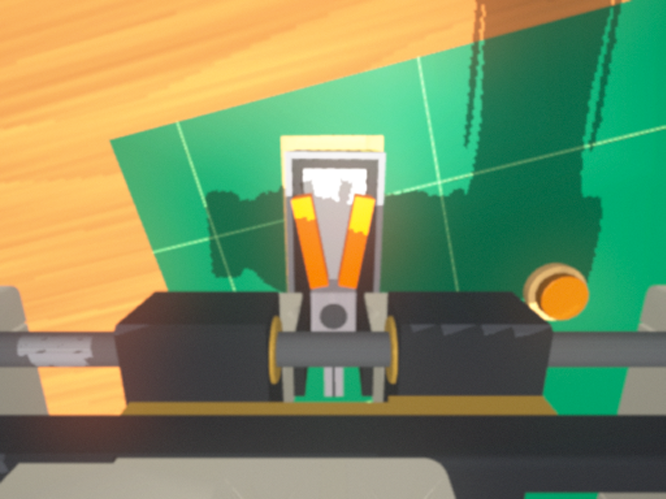

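The pliers are held straight, pivot at (333,316), over the foam tray (rim 287–385 px, pocket's handle end at (335,180)). Checking the offsets.

```bash
python3 - <<'E'
from h import *
f=grab_frame("wrist"); s=telemetry.get_state(); T=np.array(s["eef_pos"]); yaw=-13.6*np.pi/180
ux=np.array([np.cos(yaw),np.sin(yaw)]);uy=np.array([-ux[1],ux[0]])
g=f["pixels"].mean(2); px=f["pixels"].astype(int)
d=np.zeros(g.shape,bool); sl=(slice(233,253),slice(246,267)); d[sl]=(g[sl]<105)
ys,xs=np.where(d); c=(xs.mean(),ys.mean()); D=ray(f,c,T[2]+.0049)[:2]
print("disc",c,d.sum(),"rel TCP along/lat mm",(D-T[:2])@ux*1e3,(D-T[:2])@uy*1e3)
# pocket floor & rim profile
for r in (128,134):
    print(r,[tuple(px[r,c]) for c in range(216,302,2)] if 0 else "", g[r,216:302].astype(int).tolist())
print("col",px[110:155,256].mean(1).astype(int).tolist())
o=np.array([356.4,-296.3])/1e3
for nm,a,b,z in(("rim back L",-65,31,.088),("rim back R",-65,-31,.088),("rim in L",-61,27,.088),("pocket back L",-54.5,20.5,.077),("pocket back R",-54.5,-20.5,.077)):
    P=o+ux*a/1e3+uy*b/1e3; print(nm,np.round(proj(f,[*P,z]),1))
E
```

```text
disc (np.float64(256.0), np.float64(243.0)) 255 rel TCP along/lat mm 0.5576349392321138 -0.8852225121163653
128  [182, 220, 234, 242, 242, 241, 240, 228, 185, 141, 128, 130, 130, 130, 131, 133, 135, 140, 146, 149, 147, 150, 150, 150, 147, 150, 152, 153, 154, 154, 153, 150, 149, 147, 148, 151, 154, 156, 156, 158, 155, 152, 151, 146, 148, 149, 151, 151, 152, 152, 149, 149, 149, 150, 150, 150, 151, 151, 151, 151, 149, 147, 146, 145, 146, 143, 141, 142, 142, 140, 142, 142, 139, 143, 171, 221, 242, 245, 243, 235, 206, 170, 157, 157, 157, 157]
134  [170, 216, 231, 241, 242, 241, 241, 236, 205, 150, 127, 129, 129, 130, 131, 128, 154, 231, 253, 255, 255, 255, 255, 255, 255, 255, 255, 255, 255, 255, 255, 255, 255, 255, 255, 255, 255, 255, 255, 255, 255, 255, 255, 255, 255, 255, 255, 255, 255, 255, 255, 255, 255, 255, 255, 255, 255, 255, 255, 255, 255, 255, 255, 255, 255, 247, 174, 135, 141, 140, 140, 138, 139, 144, 176, 223, 241, 244, 242, 229, 193, 164, 158, 157, 155, 153]
col [236, 236, 236, 234, 228, 209, 205, 233, 245, 246, 245, 235, 198, 157, 146, 146, 146, 145, 155, 206, 250, 255, 255, 255, 255, 255, 255, 255, 255, 255, 255, 255, 255, 255, 255, 255, 255, 255, 255, 255, 255, 254, 252, 230, 206]
rim back L [296.6 117.1]
rim back R [218.9 117.4]
rim in L [291.4 122.3]
pocket back L [282.  129.6]
pocket back R [233.4 129.8]
```

```bash
python3 -m inch '0.1 -0.12 0.09 -3 0 0 0.3;0.1 -0.12 0.09 -5.5 0 0 0.3;0.1 -0.12 0.09 -6.5 0 0 0.3;0.1 -0.12 0.09 -7 0 0 0.3;0.1 -0.12 0.09 -7.3 0 0 0.3;0.1 -0.12 0.09 -7.5 0 0 0.3;0.1 -0.12 0.09 -7.6 0 0 0.3;0.1 -0.12 0.09 -7.6 0 0 0.3'
```

```text
t: 29.82
eef_pos: [0.3561, -0.2964, 0.0971]
ee_rot: [3.14, -0.0, 1.334]
force: [-0.4, 0.3, -0.9]
width: 0.0195
```

It is 3 mm into the cut-out with no contact force, so I'll continue.

```bash
python3 -m inch '0.1 0 0 -0.2 0 0 0;0.1 0 0 -0.4 0 0 0;0.1 0 0 -0.6 0 0 0;0.1 0 0 -0.7 0 0 0;0.1 0 0 -0.75 0 0 0;0.1 0 0 -0.8 0 0 0'
```

```text
t: 30.58
eef_pos: [0.356, -0.2965, 0.0899]
ee_rot: [3.14, 0.0, 1.335]
force: [-4.5, 5.3, 15.9]
width: 0.0196
```

```bash
python3 -m inch '0.1 0 0 0 0 0 0;0.45 0 0 0.05 0 0 0;0.45 0 0 0.05 0 0 0;0.45 0 0 0.05 0 0 0;0.45 0 0 3 0 0 0;0.45 0 0 8 0 0 0;0.45 4 4 10 0 0 0;0.45 8 8 10 0 0 0;0.45 12 12 10 0 0 0;0.45 15 16 10 0 0 0;0.45 17 20 10 0 0 0;0.45 17 20 10 0 0 0'
python3 - <<'E'
from h import *
ims=[]
for c,b in(("scene",(165,65,255,133)),("side",(230,300,340,384))):
    f=grab_frame(c)
    ims.append(cv2.resize(f["pixels"][b[1]:b[3],b[0]:b[2],::-1],(600,300) if 0 else (440,330),interpolation=cv2.INTER_CUBIC))
    for n,z,x0 in(("tray_foam",.057,0),("tray_yellow",.031,0),("tray_blue",.005,0)):
        for d in regions_of(c,n)[:1]:
            print(c,n,round(float(d["p"]),2),np.round(d["bbox"]))
    for d in pinpoint(c,"pliers")[:4]: print("pliers",round(float(d["p"]),2),np.round(ray(f,d["location"],.077)*1000,1))
    for n,z in(("tray_red",0),("rosin",0)):
        for d in pinpoint(c,n)[:1]: print(n,np.round(ray(f,d["location"],z)*1000,1))
    # pivot disc predicted
    print("pivot pred px in crop",(proj(f,[.3562,-.2964,.095])-b[:2])*440/(b[2]-b[0]))
cv2.imwrite("pics/end.png",np.hstack([cv2.resize(i,(400,330)) for i in ims]))
E
```

```text
t: 32.08
eef_pos: [0.5272, -0.0942, 0.1895]
ee_rot: [3.14, 0.0, 1.338]
force: [0.0, -1.2, -0.0]
width: 0.0393
scene tray_foam 0.63 [181.  68. 227.  99.]
scene tray_yellow 0.58 [178.  86. 226. 106.]
scene tray_blue 0.62 [179.  98. 191. 112.]
pliers 0.97 [751.2 290.3  77. ]
pliers 0.6 [742.5 399.8  77. ]
tray_red [447.7 105.6   0. ]
rosin [ 465.8 -104.8    0. ]
pivot pred px in crop [170.7823036   58.00410706]
side tray_foam 0.85 [242. 307. 327. 367.]
side tray_yellow 0.74 [246. 346. 327. 377.]
side tray_blue 0.95 [243. 348. 328. 382.]
pliers 0.81 [ 357.  -293.8   77. ]
pliers 0.52 [654.1 295.7  77. ]
pliers 0.4 [658.7 186.2  77. ]
tray_red [459.2 109.4   0. ]
rosin [ 462.6 -117.3    0. ]
pivot pred px in crop [223.7345423  119.87799028]
```

View pics/end.png

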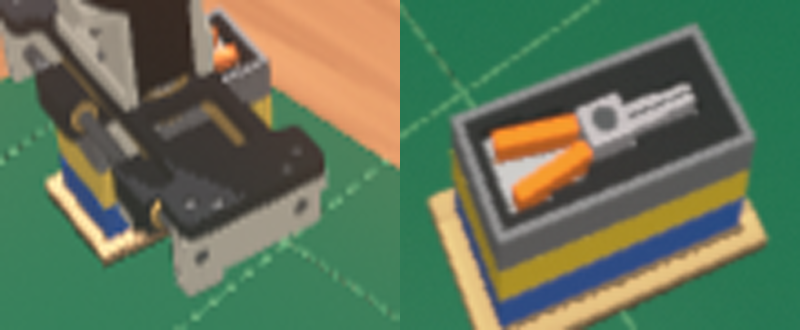

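The side view shows the three trays flush on the dock and the pliers down in the cut-out. The pivot is at (605,118), against a predicted (603,120) when home. Handing in.

```bash
python3 -c "
from station import arm,telemetry
s=telemetry.get_state();print(s['t'],s['force']);print(arm.job_done())"
```

```text
32.775 [-0.54092649  0.57311243 -0.21980709]
the job is handed in; nothing more can be done
None
```

I set the blue, yellow and foam trays into the base in that order, then pressed the orange pliers into the foam cut-out. I handed the job in at 32.8 s with the robot touching nothing. It reports no verdict.

- **Trays:** each one stopped within about 0.2 mm of its expected nested height, at under 10 N. After each placing, the side picture showed it flush and level. My box fits from that camera agreed with the base position to about 1 mm. The foam tray's angle came out about 1° off in that fit.
- **Pliers:** they met no force 3 mm into the cut-out and came to rest at the expected depth (0.0899 m, expected 0.0901 m) at 16 N. In the last side picture the joint lies within about 2 pixels of its predicted place.
- **Checks that failed or disagreed:**
  - The last scene-camera picture was largely blocked by the arm, so the final check rests on the side camera alone.
  - The network's pocket position was off by up to 34 mm after stacking, so I did not use it.
  - The scene-camera fit of the blue tray in the base was poor.
- **Things to leave alone:** I did not touch the red tray, the rosin or the glue bottle. The network's last positions for the red tray and rosin varied by about 15 mm, as they had at the start, and I did not re-measure the bottle.

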